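Open the child-resistant sample jar and put its cap on the balance

ROBOT

A 6-joint arm with a two-finger parallel gripper is mounted at the origin on the work surface. World frame = base frame: x ahead of the robot, y to its left, z up, the work surface at z = 0. Lengths are in m, angles in rad, forces in N, time in s.
With the tool pointing down it reaches from about 0.25 to 0.775 m from the base axis. Payload 8.9 kg.
Tool frame: the origin (TCP) lies between the finger pads; the fingertips stand ctrl.nose_length ahead of it and the grasp point (between the pads) lies 11 mm behind it (ctrl.nose_length is the distance from the TCP to the fingertips, in m); z points along the fingers, y is the direction in which the jaws open and shut (so a half turn about z gives the same grasp; the last joint's range is limited). The gripper opens to 85 mm and grips with 20 to 120 N. Pads are 22 mm wide; open, the fingers measure 114 mm over their backs; the gripper's body (76 mm by 85 mm) begins 54 mm behind the grasp point. The pads swing forward as they close: fully open they stand 13 mm farther back than shut.
Start: joints at [1.068, 0.291, -0.153, 1.127, 0, 1.431], TCP at [0.187, 0.491, 0.239] pointing down, gripper open.
Joint ranges: [-2.52, 2.52], [-0.91, 1.74], [-1.3, 1.37], [-1.96, 2.02], [-1.52, 1.47], [-3.14, 3.14]. Speed limits (rad/s): [2.22, 2.22, 2.79, 3.14, 3.14, 3.14].

INTERFACE

Orientations are given as a rotation vector (axis times angle).
In Python, from station import ctrl gives the robot as it stands. The module is installed in compiled form; this text tells all that it offers.
- The arm moves only by the shell command python3 -m jog 'ROWS' [FORCE]. ROWS is a JSON object of lists of equal length, an entry for each row: "grip": the opening, from 0 (shut) to 1 (fully open); "linear": the shift along the tool's x, y, z in m, a list of three; "dr": the turn, a rotation vector about the tool's x, y, z in rad, a list of three. In form: {"grip": [grip, ...], "linear": [[tx, ty, tz], ...], "dr": [[ax, ay, az], ...]}. A call has 1 to 20 rows; each row shifts and turns the pose as measured when the row begins, along the tool's axes as they then stand; what a row does not reach is not made up. A row lasts 1/10 s, in which the tool goes at most 50 mm and 8.59 degrees, less where a joint would pass 70% of its speed; a pose out of reach is approached as far as the arm can. A call with a gripper value outside its range is refused whole. The fingers move at their own pace and stop on an object; FORCE is the grip in N (left out, the last holds). Time passes only in rows, so rows that do not move let the fingers close. It gives the time, the measured TCP pose, the force and the opening at its end, in the units of the state.
- ctrl.read_state(): the state, without advancing time (a new reading comes with each control period).
- ctrl.capture(name): name is "side" or "top" or "wrist"; returns (picture, depth): 384x512x3 uint8, red, green, blue; 384x512 float32, m along the optical axis (not along the pixel's ray), 0 where there is no reading.
- ctrl.camera_info(name): a dict with "K" (3x3 intrinsics, pixels), "cam_to_world" (4x4, takes a point from camera to world coordinates). Camera axes: x right, y up, looking along -z (the intrinsics and any distortion apply to the point x, -y, -z); pixel columns grow to the right and rows downward; lengths in m; the calibration is good to about 2 mm. The wrist camera is an equidistant fisheye: a pixel r from the principal point sees the ray r / f radians off the axis. A picture is of the moment at which its call begins: read the wrist's pose just before it. camera_info takes no time and is no camera call; for the wrist camera it gives the pose at the moment of the call.
- ctrl.job_done(): hands the job in, once; it reports no verdict.
The state is a dict: "time_s": time; "joint_pos": joint angles; "qd": joint speeds; "effort": joint torques, N m; "tcp_pos": TCP position; "orientation": TCP orientation; "contact_force": force on the tool from outside, world axes, zero at the start; "wrist_torque": the same for the moment, N m; "gripper_width": finger opening in m.
Only numpy, scipy, OpenCV 4.12 (cv2) and the standard library are available. Lean on these libraries where they do the work, as an engineer would, in place of code of your own. Each camera call takes 0.05 s, during which the arm holds its last target. There are 200 camera calls.

TASK

Take the push-and-turn cap off the clamped amber glass jar - turned alone its shell only clicks round, so press it down while turning it anticlockwise, gently, never forcing it against its end stop - and lift it off. Set the cap down softly, right way up and wholly on the round pan of the balance, let go of it, and leave the other things on the bench where they are.

Things in the scene. Friction and masses are not known exactly. Their poses are not given: they have to be found in the camera images.
- cap_grip (a point): Grip point of the white push-and-turn cap: on its axis, 27 mm above its underside, 11 mm below its flat top. The cap is round, 52 mm across, 38 mm tall, about 55 g, in two pieces: an outer white ribbed shell, from 6 mm above the underside up to the top (its upper 13 mm solid), over a grey inner cap whose underside lies lowest. Any grasp direction across it will do.
- cap_top (a point): Centre of the shell's flat top, z up. The shell is sprung up. Unpressed it only clicks round on the inner cap (0.05 N m, 8 clicks a turn, either way). It goes down 5 mm on the inner cap (4 N at first, 12 N at the end); then a liner yields 1.5 mm (to 14 N), then it is hard. Held down, its teeth (8) catch the inner cap's after up to 0.8 rad of unseen slack; tip on tip it goes down only 2 mm.
- cap_base (a point): Centre of the cap's underside, on its axis (moves with the shell, so 5 mm lower while it is pressed). Four lugs of the inner cap hold there under lugs of the jar's neck. Pressed and turned about 0.7 rad anticlockwise seen from above, the inner cap meets a hard end stop; there, and only within 0.1 rad of it, the lugs are free: stop pressing and lift straight up.
- shell: The cap's outer shell; origin as cap_base, z up along its axis; its yaw is that of the shell alone and tells nothing of the inner cap, which is not seen. Turning the inner cap takes under 0.1 N m; a clear rise above that (0.2 N m and more) is the end stop. The shell may be clicked back, unpressed, for another turn.
- jar: Amber glass jar, body diameter 64 mm, in a steel clamp on an aluminium base plate 120 x 90 x 10 mm bolted to the bench: it does not move. Origin under the centre of the base plate, z up. Shoulder 64 to 74 mm up, then a neck 32 mm across; the closed cap's underside is 90 mm and its top 128 mm above the bench. More than 80 N in all on the jar (24 N at rest, from the liner) breaks the glass lugs.
- jar_neck (a point): Point on the jar's axis, 90 mm above the bench, where the closed cap's underside lies; z up.
- balance: White bench balance, 225 x 195 mm, 62 mm high, front with a dark panel towards the robot, fixed. Origin on the bench under the pan's centre (the housing reaches 133 mm towards its front, -x, and 93 mm behind). Its load cell is spoilt by more than 25 N.
- pan_top (a point): Centre of the top face of the balance's round steel pan, diameter 130 mm, 76 mm above the bench; flat, z up.
- block: Bystander: aluminium block 40 x 40 x 44 mm with a thin wooden top, standing loose behind (beyond) the jar. Origin under its centre.
- weight: Bystander: steel knob weight, diameter 34 mm, 48 mm high, standing loose on the robot's side of the jar. Origin under its centre.
- beaker: Bystander: small glass beaker, diameter 48 mm, 55 mm high, standing loose behind the balance. Origin under its centre.
Mind the look-alikes: they are no part of the job. What is shaped like the part that bears cap_grip but pink, purple or turquoise is not meant.

How it is judged:
On the way, in this order (a step that is already met when the one before it is completed fails the run):
1. the cap is pressed down on the jar (z of cap_base in the frame of jar_neck below -0.0015 m and horizontal distance between cap_base and jar_neck below 0.004 m), for 0.3 s.
2. the cap is lifted clear of the jar (z of cap_base in the frame of jar_neck above 0.02 m), for 0.1 s.
At the end, for the whole second after the job is handed in: The cap stands right way up (within 0.1 rad) and at rest on the balance pan, its underside within 4 mm of the pan's height and its axis within 39 mm of the pan's centre (wholly on the pan), released (horizontal distance between cap_base and pan_top below 0.039 m and z of cap_base in the frame of pan_top between -0.004 and 0.004 m and angle between shell's own z axis and vertical below 0.1 rad and linear speed of shell below 0.02 m/s); the robot touches nothing.
It fails at once if the jar (through its cap or otherwise) bears more than 80 N in all (contact force between jar and anything else above 80 N).
It fails at once if the balance is loaded with more than 25 N (contact force between balance and anything else above 25 N).
It fails at once if a bystander (block, weight or beaker) is moved more than 20 mm (distance of any of block, weight, beaker from where it was at the start of the episode above 0.02 m).
It also fails if it takes over 72 s, if anything falls off the work surface, if the arm or the gripper's body presses on something with over 40 N, if the wrist force passes 120 N, or if a joint passes its speed limit or range.

## Working session

There is one attempt and no reset: what is moved stays moved. The work goes in short steps, Python scripts to look and compute and a shell command to move; the robot and the scene stay as the last step left them, time stands still between calls to the robot, and variables do not carry over. Pictures are saved under pics/ and viewed, about 8 in all and at most 12, crops included, and the job is handed in when it is done.

```bash
mkdir -p pics; ls; python3 - <<'E'
from station import ctrl
import cv2,numpy as np
print(ctrl.read_state(), ctrl.nose_length)
for n in ("top","side"):
    im,d=ctrl.capture(n); np.savez(n+"0.npz",im=im,d=d)
    cv2.imwrite(f"pics/{n}0.png",im[...,::-1])
    i=ctrl.camera_info(n); print(n,i["K"],i["cam_to_world"])
E
```

```text
pics
{'time_s': 0.0, 'joint_pos': array([ 1.06770705e+00,  2.91249791e-01, -1.54094547e-01,  1.12673515e+00,
       -3.60885324e-06,  1.43148294e+00]), 'qd': array([ 1.34139542e-03,  7.80739548e-04,  8.04254210e-04,  1.08937261e-03,
        6.73955058e-05, -1.94287449e-04]), 'effort': array([ 4.57717260e-04, -5.37143254e+01,  3.31373298e+01,  1.59940613e-02,
       -1.16275810e-04,  4.90013491e-06]), 'tcp_pos': array([0.18659509, 0.49026649, 0.23876001]), 'orientation': array([-5.68199552e-01, -3.08937313e+00,  1.91404651e-03]), 'contact_force': array([-0.03671918, -0.94403878, -0.29291461]), 'wrist_torque': array([ 0.01306641, -0.00889842,  0.03222244]), 'gripper_width': 0.08485095634788933} 0.008
top [[464.51682196   0.         254.95455889]
 [  0.         464.51682196 188.96764314]
 [  0.           0.           1.        ]] [[-0.00680531  0.98785947 -0.15520101  0.39860198]
 [-0.99989177 -0.00874669 -0.0118294  -0.02450159]
 [-0.01304328  0.15510371  0.98781208  1.1712641 ]
 [ 0.          0.          0.          1.        ]]
side [[354.10121366   0.         254.72456109]
 [  0.         354.10121366 196.03880311]
 [  0.           0.           1.        ]] [[ 0.96596764  0.20425158 -0.15870669  0.44952969]
 [-0.25865288  0.76815237 -0.5856967  -0.47486731]
 [ 0.00228144  0.606814    0.79484059  0.6787439 ]
 [ 0.          0.          0.          1.        ]]
```

View pics/top0.png

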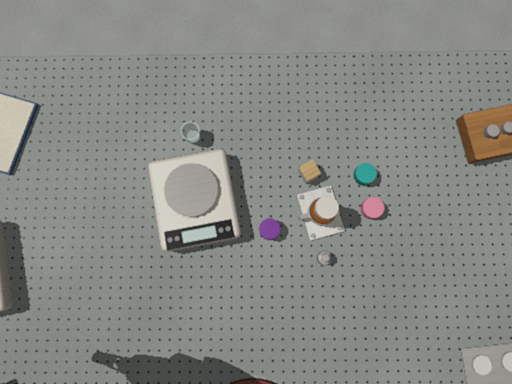

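View pics/side0.png

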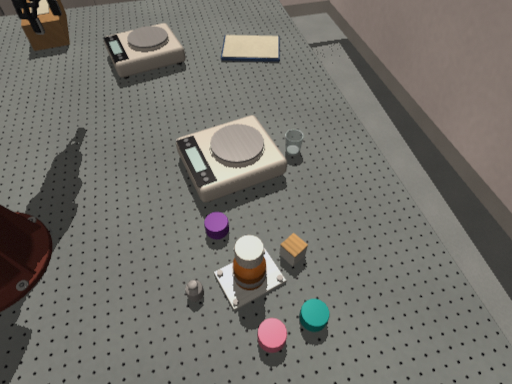

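The top view shows the white cap near (327,208), the pan near (191,190), the weight at (325,258), the block at (310,171) and the beaker at (191,132). The side view shows the cap at (249,247) and the pan at (237,145).

```bash
cat > h.py <<'E'
import numpy as np,cv2
from station import ctrl
def ray(n,u,v,z):
    i=ctrl.camera_info(n);K=i["K"];T=i["cam_to_world"]
    d=T[:3,:3]@np.array([(u-K[0,2])/K[0,0],-(v-K[1,2])/K[1,1],-1]);o=T[:3,3]
    return o+d*(z-o[2])/d[2]
def proj_pts(n,d,m):  # masked depth -> world points
    i=ctrl.camera_info(n);K=i["K"];T=i["cam_to_world"];v,u=np.nonzero(m&(d>0));z=d[v,u]
    return np.c_[(u-K[0,2])/K[0,0]*z,-(v-K[1,2])/K[1,1]*z,-z]@T[:3,:3].T+T[:3,3]
E
python3 - <<'E'
from h import *
for n,c,p in (("top",(327,208),(191,190)),("side",(249,247),(237,145))):
    f=np.load(n+"0.npz");im,d=f["im"],f["d"]
    P=proj_pts(n,d,d>-1).reshape(-1,3) if (d>0).all() else None
    vv,uu=np.mgrid[:384,:512]
    for name,(u0,v0),r,lo,hi in (("cap",c,25,.12,.14),("pan",p,45,.071,.084)):
        m=(np.hypot(uu-u0,vv-v0)<r)&(d>0)
        Q=proj_pts(n,d,m); s=(Q[:,2]>lo)&(Q[:,2]<hi);Q=Q[s]
        px=np.c_[uu[m],vv[m]][s].astype(np.float32)
        cc,rr=cv2.minEnclosingCircle((Q[:,:2]*1000).astype(np.float32))
        e=cv2.fitEllipse(cv2.convexHull(px))
        print(n,name,len(Q),"minC",np.round(cc,1),round(rr,1),"medz",np.median(Q[:,2]).round(4),"ell",np.round(e[0],1),np.round(e[1],1),"ray",ray(n,*e[0],.128 if name=="cap" else .076).round(4))
f=np.load("top0.npz");d=f["d"]
for nm,(u,v),z in (("weight",(325,258),.048),("block",(310,171),.044),("beaker",(191,132),.055),("purple",(270,229),.03)): print(nm,ray("top",u,v,z).round(3))
E
```

```text
top cap 420 minC [ 521.5 -172.7] 26.3 medz 0.1288 ell [326.  206.6] [22.8 23.1] ray [ 0.5209 -0.172   0.128 ]
top pan 2261 minC [571.8 144.2] 66.7 medz 0.0767 ell [190.  189.2] [53.3 54.8] ray [0.5715 0.1439 0.076 ]
side cap 641 minC [ 519.6 -176.4] 26.4 medz 0.1277 ell [248.5 248.9] [27.8 29.4] ray [ 0.5187 -0.1791  0.128 ]
side pan 1619 minC [570.6 140. ] 65.8 medz 0.0754 ell [236.5 143.5] [38.8 53.2] ray [0.5686 0.1347 0.076 ]
weight [ 0.407 -0.177  0.048]
block [ 0.619 -0.147  0.044]
beaker [0.719 0.147 0.055]
purple [ 0.478 -0.047  0.03 ]
```

```bash
python3 -m jog '{"grip":[1,1,1,1,1,1,1,1,1,1,1,1,1,1,1,1],"linear":[[-0.036,-0.033,0],[-0.036,-0.033,0],[-0.036,-0.033,0],[-0.036,-0.033,0],[-0.036,-0.033,0],[-0.036,-0.033,0],[-0.036,-0.033,0],[-0.036,-0.033,0],[-0.036,-0.033,0],[-0.036,-0.033,0],[-0.036,-0.033,0],[-0.036,-0.033,0],[-0.036,-0.033,0],[-0.036,-0.033,0],[-0.036,-0.033,0],[0,0,0]],"dr":[[0,0,0],[0,0,0],[0,0,0],[0,0,0],[0,0,0],[0,0,0],[0,0,0],[0,0,0],[0,0,0],[0,0,0],[0,0,0],[0,0,0],[0,0,0],[0,0,0],[0,0,0],[0,0,0]]}' 60
cat >> h.py <<'E'
from scipy.spatial.transform import Rotation as Ro
def togo(p):
    s=ctrl.read_state();R=Ro.from_rotvec(s["orientation"])
    print("tcp",s["tcp_pos"].round(4),"q6",s["joint_pos"][5].round(3),"z",R.as_matrix()[:,2].round(4),"x",R.as_matrix()[:,0].round(3),"F",s["contact_force"].round(2),"M",s["wrist_torque"].round(3),"w",round(s["gripper_width"],4))
    print("tool shift",R.inv().apply(np.array(p)-s["tcp_pos"]).round(4))
E
python3 -c "
from h import *
togo([.5205,-.1745,.239])"
```

```text
time_s: 1.7
tcp_pos: [0.5218, -0.1827, 0.2348]
orientation: [-0.561, -3.09, 0.002]
contact_force: [1.3, -0.6, -0.4]
gripper_width: 0.0856
tcp [ 0.5218 -0.1827  0.2348] q6 -0.109 z [-9.e-04 -1.e-03 -1.e+00] x [-0.936  0.351  0.   ] F [ 1.32 -0.58 -0.4 ] M [-0.02   0.01  -0.018] w 0.0856
tool shift [ 0.0041  0.0072 -0.0042]
```

Very close. Look with the wrist camera to refine the cap axis.

```bash
python3 - <<'E'
from h import *
i=ctrl.camera_info("wrist");im,d=ctrl.capture("wrist")
cv2.imwrite("pics/w0.png",im[...,::-1]); np.savez("w0.npz",im=im,d=d,K=i["K"],T=i["cam_to_world"])
K,T=i["K"],i["cam_to_world"];print(K,T.round(3))
v,u=np.mgrid[:384,:512];x=u-K[0,2];y=v-K[1,2];r=np.hypot(x,y)+1e-9;th=r/K[0,0]
D=np.stack([x/r*np.tan(th),-y/r*np.tan(th),-np.ones_like(x)],-1)
P=(D*d[...,None])@T[:3,:3].T+T[:3,3]
m=(d>0)&(abs(P[...,2]-.128)<.006)&(np.hypot(P[...,0]-.52,P[...,1]+.175)<.045)
print(m.sum(),np.median(P[m],0).round(4))
for q in (1,):
    Q=P[m];c,rr=cv2.minEnclosingCircle((Q[:,:2]*1000).astype(np.float32));print(c,rr)
    print("px",u[m].min(),u[m].max(),v[m].min(),v[m].max())
E
```

```text
[[297.31863964   0.         254.83541232]
 [  0.         297.31863964 187.26926622]
 [  0.           0.           1.        ]] [[ 0.351 -0.899 -0.261  0.455]
 [ 0.936  0.337  0.099 -0.157]
 [-0.001 -0.279  0.96   0.369]
 [ 0.     0.     0.     1.   ]]
2858 [ 0.5179 -0.1733  0.1279]
(518.911865234375, -173.556396484375) 26.254247665405273
px 233 293 151 210
```

View pics/w0.png

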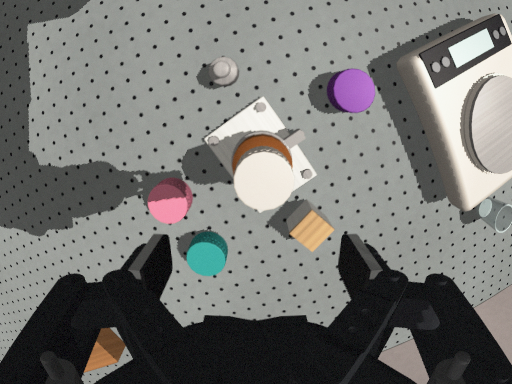

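Wrist view: the cap top is at about (263,180), with nothing within reach of the fingers. Measured axis is about (0.5195, -0.174). Going down to the grip height, TCP z 0.106.

```bash
python3 -m jog '{"grip":[1,1,1,1],"linear":[[0.005,0.007,0.03],[0,0,0.03],[0,0,0.02],[0,0,0]],"dr":[[0,0,0],[0,0,0],[0,0,0],[0,0,0]]}'
python3 -c "
from h import *
togo([.5195,-.174,.106])"
```

```text
time_s: 2.15
tcp_pos: [0.5163, -0.169, 0.1522]
orientation: [-0.558, -3.088, -0.002]
contact_force: [-1.0, -0.6, -0.8]
gripper_width: 0.0855
tcp [ 0.5163 -0.169   0.1522] q6 -0.094 z [-0.0037  0.0022 -1.    ] x [-0.937  0.35   0.004] F [-0.98 -0.6  -0.8 ] M [ 0.044  0.002 -0.029] w 0.0855
tool shift [-0.005  -0.0036  0.0462]
```

```bash
python3 -m jog '{"grip":[1,1,1,1,1],"linear":[[-0.005,-0.0035,0],[0,0,0],[0,0,0.015],[0,0,0.015],[0,0,0]],"dr":[[-0.002,0.004,0],[0,0,0],[0,0,0],[0,0,0],[0,0,0]]}'
python3 -c "
from h import *
togo([.5195,-.174,.106])"
```

```text
time_s: 2.65
tcp_pos: [0.5224, -0.1739, 0.1271]
orientation: [-0.555, -3.091, -0.005]
contact_force: [-0.6, -1.1, 1.2]
gripper_width: 0.0854
tcp [ 0.5224 -0.1739  0.1271] q6 -0.1 z [-8.0e-04  3.1e-03 -1.0e+00] x [-0.937  0.348  0.002] F [-0.56 -1.14  1.21] M [0.055 0.039 0.015] w 0.0854
tool shift [ 0.0027 -0.0011  0.0211]
```

```bash
python3 -m jog '{"grip":[1,1,1,1],"linear":[[0.0025,-0.001,0.012],[0,0,0.01],[0,0,0],[0,0,0]],"dr":[[-0.003,0,0],[0,0,0],[0,0,0],[0,0,0]]}'
python3 -c "
from h import *
togo([.5195,-.174,.106])"
```

```text
time_s: 3.05
tcp_pos: [0.5224, -0.175, 0.1089]
orientation: [0.554, 3.087, 0.007]
contact_force: [0.1, -0.0, 0.5]
gripper_width: 0.085
tcp [ 0.5224 -0.175   0.1089] q6 -0.104 z [ 0.0055  0.0033 -1.    ] x [-0.937  0.348 -0.004] F [ 0.09 -0.02  0.54] M [-0.023 -0.017 -0.047] w 0.085
tool shift [ 0.0031 -0.0001  0.0029]
```

```bash
cat >> h.py <<'E'
_t=togo
def togo(p):
    _t(p);s=ctrl.read_state();R=Ro.from_rotvec(s["orientation"]);z=R.as_matrix()[:,2]
    print("dr level",R.inv().apply(np.cross(z,[0,0,-1])).round(4),"yaw",np.arctan2(*R.as_matrix()[[1,0],0]).round(3),"t",s["time_s"])
E
python3 -m jog '{"grip":[1,1,0.7,0.5,0.5],"linear":[[0.003,0,0.003],[0,0,0],[0,0,0],[0,0,0],[0,0,0]],"dr":[[0.005,0.004,0],[0,0,0],[0,0,0],[0,0,0],[0,0,0]]}' 80
python3 -c "
from h import *
togo([.5195,-.174,.106])"
```

```text
time_s: 3.55
tcp_pos: [0.5205, -0.1744, 0.1077]
orientation: [0.555, 3.09, -0.002]
contact_force: [-1.2, -0.4, 5.0]
gripper_width: 0.0502
tcp [ 0.5205 -0.1744  0.1077] q6 -0.101 z [ 0.0017 -0.0018 -1.    ] x [-0.938  0.348 -0.002] F [-1.2  -0.42  4.99] M [-0.095  0.397 -0.008] w 0.0502
tool shift [0.0011 0.0001 0.0017]
dr level [-0.0011  0.0022 -0.    ] yaw 2.786 t 3.55
```

```bash
python3 -m jog '{"grip":[0.3,0.3,0.3],"linear":[[0,0,0],[0,0,0],[0,0,0]],"dr":[[0,0,0],[0,0,0],[0,0,0]]}' 80
python3 -c "
from h import *
togo([.5195,-.174,.106])"
```

```text
time_s: 3.85
tcp_pos: [0.5205, -0.1744, 0.1083]
orientation: [0.555, 3.09, -0.002]
contact_force: [-0.6, 0.6, 2.4]
gripper_width: 0.0498
tcp [ 0.5205 -0.1744  0.1083] q6 -0.101 z [ 0.002  -0.0019 -1.    ] x [-0.938  0.348 -0.003] F [-0.58  0.59  2.38] M [ 0.042  0.18  -0.056] w 0.0498
tool shift [0.0011 0.0001 0.0023]
dr level [-0.0011  0.0025  0.    ] yaw 2.786 t 3.85
```

```bash
python3 -m jog '{"grip":[0.3,0.3,0.3],"linear":[[0,0,0.002],[0,0,0.002],[0,0,0]],"dr":[[0,0,0],[0,0,0],[0,0,0]]}'
python3 -c "
from h import *
togo([.5195,-.174,.103])"
```

```text
time_s: 4.15
tcp_pos: [0.5205, -0.1745, 0.1048]
orientation: [0.555, 3.089, -0.003]
contact_force: [-3.2, 0.5, 10.2]
gripper_width: 0.0501
tcp [ 0.5205 -0.1745  0.1048] q6 -0.101 z [ 0.0024 -0.0021 -1.    ] x [-0.937  0.348 -0.003] F [-3.24  0.5  10.21] M [0.25  0.626 0.029] w 0.0501
tool shift [0.0011 0.0001 0.0018]
dr level [-0.0012  0.003   0.    ] yaw 2.786 t 4.15
```

```bash
python3 -m jog '{"grip":[0.3,0.3,0.3,0.3,0.3],"linear":[[0,0,0.0015],[0,0,0.001],[0,0,0],[0,0,0],[0,0,0]],"dr":[[0,0,0],[0,0,0],[0,0,-0.05],[0,0,-0.05],[0,0,0]]}'
python3 -c "
from h import *
togo([.5195,-.174,.1025])"
```

```text
time_s: 4.65
tcp_pos: [0.5205, -0.1744, 0.1044]
orientation: [0.393, 3.113, -0.004]
contact_force: [-4.0, 1.4, 10.3]
gripper_width: 0.0501
tcp [ 0.5205 -0.1744  0.1044] q6 -0.205 z [ 0.0036 -0.0028 -1.    ] x [-0.969  0.249 -0.004] F [-4.02  1.4  10.31] M [ 0.237  0.711 -0.007] w 0.0501
tool shift [0.0011 0.0001 0.0019]
dr level [-0.0018  0.0042  0.    ] yaw 2.89 t 4.65
```

```bash
python3 -m jog '{"grip":[0.3,0.3,0.3,0.3],"linear":[[0,0,0.002],[0,0,0.002],[0,0,0.002],[0,0,0.001]],"dr":[[0.001,0.002,-0.05],[0,0,-0.05],[0,0,-0.05],[0,0,-0.05]]}'
python3 -c "
from h import *
togo([.5195,-.174,.1025])"
```

```text
time_s: 5.05
tcp_pos: [0.522, -0.1747, 0.1018]
orientation: [0.07, 3.135, -0.007]
contact_force: [-4.2, 1.4, 13.7]
gripper_width: 0.05
tcp [ 0.522  -0.1747  0.1018] q6 -0.41 z [ 0.006  -0.0049 -1.    ] x [-0.999  0.044 -0.006] F [-4.2   1.45 13.66] M [ 0.443  0.913 -0.062] w 0.05
tool shift [ 0.0025  0.0006 -0.0007]
dr level [-0.0046  0.0062 -0.    ] yaw 3.097 t 5.05
```

```bash
python3 -m jog '{"grip":[0.3,0.3,0.3,0.3],"linear":[[0.001,0,0.0007],[0,0,0.0007],[0,0,0.0007],[0,0,0.0007]],"dr":[[0.004,0.005,-0.05],[0,0,-0.05],[0,0,-0.05],[0,0,-0.05]]}'
python3 -c "
from h import *
togo([.5205,-.1745,.102])"
```

```text
time_s: 5.45
tcp_pos: [0.522, -0.1741, 0.1021]
orientation: [-0.257, 3.127, -0.014]
contact_force: [-5.3, 0.7, 13.8]
gripper_width: 0.0496
tcp [ 0.522  -0.1741  0.1021] q6 -0.616 z [ 0.0046 -0.0089 -1.    ] x [-0.987 -0.164 -0.003] F [-5.28  0.73 13.75] M [ 0.434  1.048 -0.085] w 0.0496
tool shift [ 0.0015 -0.0001  0.0001]
dr level [-0.0095  0.003  -0.    ] yaw -2.977 t 5.45
```

```bash
python3 -m jog '{"grip":[0.3,0.3,0.3,0.3],"linear":[[0.002,0,0.0007],[0.001,0,0.0007],[0,0,0.0007],[0,0,0.0007]],"dr":[[0.006,0.003,-0.05],[0.004,0,-0.05],[0,0,-0.05],[0,0,-0.05]]}'
python3 -c "
from h import *
togo([.5205,-.1745,.102])"
```

```text
time_s: 5.85
tcp_pos: [0.522, -0.1735, 0.1025]
orientation: [-0.582, 3.079, -0.03]
contact_force: [-4.5, 2.7, 13.6]
gripper_width: 0.0498
tcp [ 0.522  -0.1735  0.1025] q6 -0.821 z [ 0.0111 -0.0176 -0.9998] x [-0.931 -0.365 -0.004] F [-4.5   2.66 13.56] M [ 0.495  1.081 -0.087] w 0.0498
tool shift [ 0.0017 -0.0004  0.0005]
dr level [-0.0205  0.0039  0.    ] yaw -2.768 t 5.85
```

```bash
python3 -m jog '{"grip":[0.3,0.3],"linear":[[0.0015,0,0.0005],[0,0,0.0005]],"dr":[[-0.02,0.004,0],[0,0,0]]}'
python3 -c "
from h import *
togo([.5205,-.1745,.102])"
```

```text
time_s: 6.05
tcp_pos: [0.5219, -0.1736, 0.103]
orientation: [-0.588, 3.083, -0.001]
contact_force: [-5.2, 1.3, 11.2]
gripper_width: 0.0499
tcp [ 0.5219 -0.1736  0.103 ] q6 -0.832 z [ 3.2e-03  2.0e-04 -1.0e+00] x [-0.93  -0.368 -0.003] F [-5.19  1.26 11.17] M [ 0.209  1.163 -0.01 ] w 0.0499
tool shift [ 0.0016 -0.0003  0.001 ]
dr level [-0.001   0.0031 -0.    ] yaw -2.765 t 6.05
```

```bash
python3 -m jog '{"grip":[0.3,0.3,0.3,0.3],"linear":[[0.002,0,0.0015],[0,0,0.001],[0,0,0.001],[0,0,0.0007]],"dr":[[0,0.003,-0.05],[0,0,-0.05],[0,0,-0.05],[0,0,-0.05]]}'
python3 -c "
from h import *
togo([.5205,-.1745,.102])"
```

```text
time_s: 6.45
tcp_pos: [0.5213, -0.1734, 0.1017]
orientation: [-0.902, 3.005, -0.001]
contact_force: [-6.3, 2.3, 16.2]
gripper_width: 0.0498
tcp [ 0.5213 -0.1734  0.1017] q6 -1.039 z [ 4.2e-03  4.0e-04 -1.0e+00] x [-0.835 -0.551 -0.004] F [-6.26  2.26 16.19] M [ 0.513  1.461 -0.332] w 0.0498
tool shift [ 0.0012 -0.0005 -0.0003]
dr level [-0.002   0.0037 -0.    ] yaw -2.558 t 6.45
```

Torque about z rose from 0.09 to 0.33 N m, which is the end stop. Stop pressing and lift.

```bash
python3 -m jog '{"grip":[0.3,0.3,0.3,0.3,0.3],"linear":[[0,0,-0.002],[0,0,-0.002],[0,0,-0.002],[0,0,-0.001],[0,0,0]],"dr":[[0,0,0],[0,0,0],[0,0,0],[0,0,0],[0,0,0]]}'
python3 -c "
from h import *
togo([.5205,-.1745,.108])"
```

```text
time_s: 6.95
tcp_pos: [0.5216, -0.1736, 0.1101]
orientation: [-0.904, 3.003, -0.003]
contact_force: [-1.4, 0.8, 4.3]
gripper_width: 0.0495
tcp [ 0.5216 -0.1736  0.1101] q6 -1.04 z [ 5.6e-03 -6.0e-04 -1.0e+00] x [-0.834 -0.552 -0.004] F [-1.4   0.78  4.3 ] M [ 0.109  0.516 -0.001] w 0.0495
tool shift [ 0.0014 -0.0001  0.0021]
dr level [-0.0036  0.0043  0.    ] yaw -2.557 t 6.95
```

```bash
python3 -m jog '{"grip":[0.3,0.3,0.3],"linear":[[0,0,-0.003],[0,0,-0.003],[0,0,0]],"dr":[[-0.002,0.003,0],[0,0,0],[0,0,0]]}'
python3 -c "
from h import *
togo([.5205,-.1745,.108])"
```

```text
time_s: 7.25
tcp_pos: [0.5215, -0.1734, 0.1158]
orientation: [-0.905, 3.007, -0.001]
contact_force: [-0.1, -0.1, -0.8]
gripper_width: 0.05
tcp [ 0.5215 -0.1734  0.1158] q6 -1.039 z [ 0.0012 -0.     -1.    ] x [-0.834 -0.552 -0.001] F [-0.11 -0.13 -0.84] M [ 0.076  0.047 -0.004] w 0.05
tool shift [ 0.0014 -0.0004  0.0078]
dr level [-0.0007  0.001  -0.    ] yaw -2.557 t 7.25
```

```bash
python3 -m jog '{"grip":[0.3,0.3,0.3,0.3,0.3,0.3,0.3],"linear":[[0,0,-0.01],[0,0,-0.02],[0,0,-0.025],[0,0,-0.025],[0,0,-0.015],[0,0,0],[0,0,0]],"dr":[[0,0,0],[0,0,0],[0,0,0],[0,0,0],[0,0,0],[0,0,0],[0,0,0]]}'
python3 - <<'E'
from h import *
togo([.571,.142,.21])
im,d=ctrl.capture("side"); cv2.imwrite("pics/s1.png",cv2.resize(im[120:340,150:400,::-1],None,fx=3,fy=2.7))
E
```

```text
time_s: 7.95
tcp_pos: [0.521, -0.1731, 0.2161]
orientation: [-0.906, 3.007, 0.001]
contact_force: [-0.9, 0.5, -0.8]
gripper_width: 0.0501
tcp [ 0.521  -0.1731  0.2161] q6 -1.039 z [ 8.e-04  6.e-04 -1.e+00] x [-0.834 -0.552 -0.001] F [-0.88  0.52 -0.77] M [-0.044  0.027  0.01 ] w 0.0501
tool shift [-0.2156  0.2351  0.0063]
dr level [ 0.0001  0.001  -0.    ] yaw -2.557 t 7.95
```

View pics/s1.png

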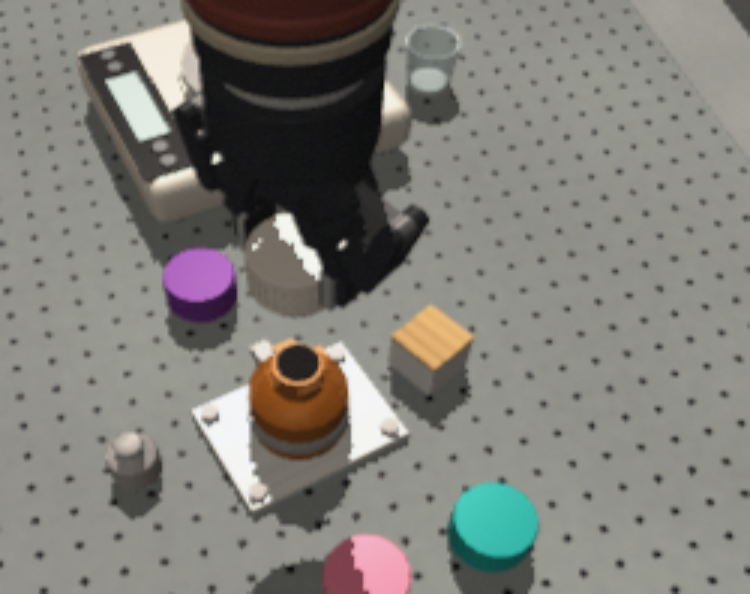

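The jar neck is open at crop (297,362), the cap hangs upright in the fingers, and the bystanders are unmoved. Carry it to above the pan.

```bash
python3 -m jog '{"grip":[0.3,0.3,0.3,0.3,0.3,0.3,0.3,0.3,0.3,0.3],"linear":[[-0.024,0.026,0],[-0.024,0.026,0],[-0.024,0.026,0],[-0.024,0.026,0],[-0.024,0.026,0],[-0.024,0.026,0],[-0.024,0.026,0],[-0.024,0.026,0],[-0.016,0.018,0],[0,0,0]],"dr":[[0,0,0],[0,0,0],[0,0,0],[0,0,0],[0,0,0],[0,0,0],[0,0,0],[0,0,0],[0,0,0],[0,0,0]]}'
python3 -c "
from h import *
togo([.571,.142,.105])"
```

```text
time_s: 9.0
tcp_pos: [0.5666, 0.1411, 0.2044]
orientation: [0.896, -2.997, -0.009]
contact_force: [0.1, -0.8, -0.9]
gripper_width: 0.0503
tcp [0.5666 0.1411 0.2044] q6 -0.464 z [-0.0149  0.0018 -0.9999] x [-0.836 -0.549  0.011] F [ 0.08 -0.79 -0.9 ] M [-0.049 -0.014  0.036] w 0.0503
tool shift [-0.0053 -0.0027  0.0993]
dr level [ 0.0096 -0.0115 -0.    ] yaw -2.561 t 9.0
```

```bash
python3 -m jog '{"grip":[0.3,0.3,0.3,0.3,0.3,0.3,0.3],"linear":[[-0.004,-0.002,0.02],[0,0,0.025],[0,0,0.025],[0,0,0.015],[0,0,0.008],[0,0,0],[0,0,0]],"dr":[[0.009,-0.011,0],[0,0,0],[0,0,0],[0,0,0],[0,0,0],[0,0,0],[0,0,0]]}'
python3 -c "
from h import *
togo([.571,.142,.097])"
```

```text
time_s: 9.7
tcp_pos: [0.5675, 0.139, 0.1034]
orientation: [0.898, -3.003, -0.0]
contact_force: [0.2, 0.2, -0.3]
gripper_width: 0.0497
tcp [0.5675 0.139  0.1034] q6 -0.465 z [-0.0074 -0.002  -1.    ] x [-0.836 -0.549  0.007] F [ 0.21  0.25 -0.33] M [ 0.04  -0.015 -0.005] w 0.0497
tool shift [-0.0046  0.0005  0.0064]
dr level [ 0.0024 -0.0073 -0.    ] yaw -2.56 t 9.7
```

```bash
python3 -m jog '{"grip":[0.3,0.3,0.3,0.3,0.3],"linear":[[-0.003,0.001,0.001],[0,0,0.0015],[0,0,0.0015],[0,0,0.001],[0,0,0]],"dr":[[0.002,-0.007,0],[0,0,0],[0,0,0],[0,0,0],[0,0,0]]}'
python3 -c "
from h import *
togo([.571,.142,.096])"
```

```text
time_s: 10.2
tcp_pos: [0.5715, 0.1417, 0.1007]
orientation: [-0.899, 3.005, -0.001]
contact_force: [-0.7, 0.2, -0.3]
gripper_width: 0.0505
tcp [0.5715 0.1417 0.1007] q6 -0.462 z [ 4.7e-03  8.0e-04 -1.0e+00] x [-0.836 -0.549 -0.004] F [-0.72  0.17 -0.28] M [0.014 0.007 0.036] w 0.0505
tool shift [0.0002 0.0005 0.0047]
dr level [-0.0019  0.0044  0.    ] yaw -2.561 t 10.2
```

```bash
python3 -m jog '{"grip":[0.3,0.3,0.3],"linear":[[0,0,0.0015],[0,0,0.001],[0,0,0]],"dr":[[-0.002,0.004,0],[0,0,0],[0,0,0]]}'
python3 -c "
from h import *
togo([.571,.142,.096])"
```

```text
time_s: 10.5
tcp_pos: [0.5715, 0.1418, 0.0982]
orientation: [-0.9, 3.01, 0.0]
contact_force: [0.6, 0.2, -0.5]
gripper_width: 0.0496
tcp [0.5715 0.1418 0.0982] q6 -0.462 z [ 0.e+00  3.e-04 -1.e+00] x [-0.836 -0.549 -0.   ] F [ 0.64  0.16 -0.53] M [0.014 0.009 0.037] w 0.0496
tool shift [0.0003 0.0005 0.0022]
dr level [0.0002 0.0002 0.    ] yaw -2.56 t 10.5
```

```bash
python3 -m jog '{"grip":[0.3,0.3],"linear":[[0,0,0.0015],[0,0,0]],"dr":[[0,0,0],[0,0,0]]}'; python3 -m jog '{"grip":[0.3,0.3],"linear":[[0,0,0.001],[0,0,0]],"dr":[[0,0,0],[0,0,0]]}'
```

```text
time_s: 10.7
tcp_pos: [0.5715, 0.1418, 0.0965]
orientation: [-0.9, 3.01, 0.0]
contact_force: [-0.3, -0.0, -0.2]
gripper_width: 0.0499
time_s: 10.9
tcp_pos: [0.5715, 0.1417, 0.0953]
orientation: [0.9, -3.01, -0.0]
contact_force: [0.4, -0.3, -1.6]
gripper_width: 0.0499
```

```bash
python3 -m jog '{"grip":[0.3,0.3],"linear":[[0,0,0.001],[0,0,0]],"dr":[[0,0,0],[0,0,0]]}'; python3 -m jog '{"grip":[0.3,0.3],"linear":[[0,0,0.0007],[0,0,0]],"dr":[[0,0,0],[0,0,0]]}'
```

```text
time_s: 11.1
tcp_pos: [0.5716, 0.1418, 0.0944]
orientation: [-0.9, 3.01, 0.0]
contact_force: [0.1, 0.7, -0.2]
gripper_width: 0.0497
time_s: 11.3
tcp_pos: [0.5717, 0.1418, 0.0942]
orientation: [-0.9, 3.009, 0.0]
contact_force: [-2.0, -0.2, 4.9]
gripper_width: 0.0498
```

Contact is at TCP z 0.094, as expected with an 18 mm offset. Release.

```bash
python3 -m jog '{"grip":[0.6,0.65,0.75,0.9,1,1,1],"linear":[[0,0,0],[0,0,0],[0,0,0],[0,0,0],[0,0,0],[0,0,0],[0,0,0]],"dr":[[0,0,0],[0,0,0],[0,0,0],[0,0,0],[0,0,0],[0,0,0],[0,0,0]]}' 20
python3 -m jog '{"grip":[1,1,1,1,1,1,1,1],"linear":[[0,0,-0.008],[0,0,-0.015],[0,0,-0.02],[0,0,-0.03],[0,0,-0.03],[0,0,-0.03],[0,0,0],[0,0,0]],"dr":[[0,0,0],[0,0,0],[0,0,0],[0,0,0],[0,0,0],[0,0,0],[0,0,0],[0,0,0]]}'
python3 - <<'E'
from h import *
togo([.571,.142,.23])
i=ctrl.camera_info("wrist");im,d=ctrl.capture("wrist");K,T=i["K"],i["cam_to_world"]
cv2.imwrite("pics/w1.png",im[...,::-1])
v,u=np.mgrid[:384,:512];x=u-K[0,2];y=v-K[1,2];r=np.hypot(x,y)+1e-9;t=np.tan(r/K[0,0])
P=(np.stack([x/r*t,-y/r*t,-np.ones_like(x)],-1)*d[...,None])@T[:3,:3].T+T[:3,3]
for lo,hi,n in ((.108,.122,"cap top"),(.071,.082,"pan")):
    m=(d>0)&(P[...,2]>lo)&(P[...,2]<hi)&(np.hypot(P[...,0]-.571,P[...,1]-.142)<.075);Q=P[m]
    A=np.linalg.lstsq(np.c_[Q[:,:2],np.ones(len(Q))],Q[:,2],rcond=None)[0]
    print(n,len(Q),"z",np.median(Q[:,2]).round(4),"tilt",A[:2].round(3),cv2.minEnclosingCircle((Q[:,:2]*1000).astype(np.float32)))
E
```

```text
time_s: 12.0
tcp_pos: [0.5717, 0.1418, 0.0938]
orientation: [-0.9, 3.009, 0.0]
contact_force: [-0.7, -0.5, -0.4]
gripper_width: 0.0856
time_s: 12.8
tcp_pos: [0.5711, 0.1417, 0.2353]
orientation: [-0.9, 3.009, 0.0]
contact_force: [0.3, 0.6, 0.7]
gripper_width: 0.0856
tcp [0.5711 0.1417 0.2353] q6 -0.462 z [ 9.e-04  4.e-04 -1.e+00] x [-0.836 -0.549 -0.001] F [0.27 0.59 0.75] M [-0.006  0.028  0.037] w 0.0856
tool shift [-0.0001  0.0003  0.0053]
dr level [-0.0002  0.001  -0.    ] yaw -2.56 t 12.8
cap top 2531 z 0.1138 tilt [0.012 0.007] ((570.4920654296875, 141.71978759765625), 26.157119750976562)
pan 9176 z 0.0758 tilt [0.002 0.001] ((570.1497192382812, 143.3160400390625), 65.08162689208984)
```

View pics/w1.png

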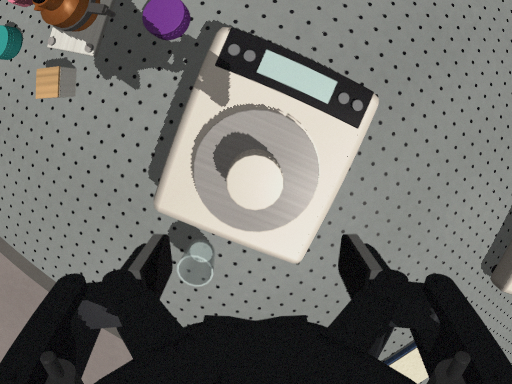

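The cap stands upright at (255,181) in the middle of the pan. Its top is 38 mm above the pan and the robot is clear.

```bash
python3 -c "
from station import ctrl
print(ctrl.job_done())"
```

```text
the job is handed in; nothing more can be done
None
```

The cap is off the jar and standing upright and released on the balance pan. I handed the job in at about 13 s, and no verdict was reported.

**How it went:**
- I gripped the shell with 80 N and pressed it about 6.5 mm, at 11–16 N.
- I turned it 0.94 rad anticlockwise. The torque then rose from 0.09 to 0.33 N m, which I took as the end stop. I stopped pressing and lifted straight up, and the cap came free.
- I set it down with about 5 N of contact force on the pan, opened the gripper and raised it clear.

**Last checks:**
- **Position:** the wrist camera put the cap's axis about 2 mm from the pan's centre.
- **Height and tilt:** the cap's top was at 113.8 mm, against 114 mm expected. Its tilt was about 0.01 rad.
- **Bystanders:** the block and beaker looked unmoved in the last picture. The weight was last seen, unmoved, after the cap was lifted off; I did not measure any of the three again.

**What disagreed:**
- For part of the turn I applied the levelling correction with the wrong sign. The tool tilted by up to 0.02 rad before I put it right, and I saw no effect on the result.
- A sideways force of about 5–6 N remained during the turn, from a small centring error.
- The gripper read 50 mm across the 52 mm cap.

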